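# Set out the grain-sample kit on its outlined mats

## Robot

A 6-joint arm with a two-finger parallel gripper is mounted at the origin on a cart in front of the work surface, level with it; the furniture and walls round the work are solid. World frame = base frame: x ahead of the robot, y to its left, z up, the work surface at z = 0. Lengths are in m, angles in rad, forces in N, time in s.
With the tool pointing down it reaches from about 0.425 to 0.95 m from the base axis. Payload 3.5 kg.
Tool frame: the origin (TCP) lies between the finger pads; the fingertips stand 17 mm ahead of it and the grasp point (between the pads) lies 2 mm behind it; z points along the fingers, y is the direction in which the jaws open and shut (so a half turn about z gives the same grasp; the last joint's range is limited). The gripper opens to 85 mm and grips with 20 to 120 N. Pads are 22 mm wide; open, the fingers measure 114 mm over their backs; the gripper's body (76 mm by 85 mm) begins 54 mm behind the grasp point. The pads swing forward as they close: fully open they stand 13 mm farther back than shut.
Start: joints at [-1.462, 0.286, 1.577, -0, 1.279, -0.15], TCP at [0.173, -0.653, 0.248] pointing down, gripper open.
Joint ranges: [-2.77, 2.77], [-0.9, 2.22], [0.21, 2.48], [-1.53, 4.67], [0.24, 2.81], [-2.84, 2.84]. Speed limits (rad/s): [2.79, 2.79, 3.14, 3.14, 3.14, 3.14].

## Interface

Orientations are given as a unit quaternion [x, y, z, w].
In Python, from plant import ctrl gives the robot as it stands.
- The arm moves only by the tool carry_out, never from a script. Its argument "commands" is a list of rows, each an object with "delta_pos": the shift along the tool's x, y, z in m, a list of three; "delta_rot": the turn, a rotation vector about the tool's x, y, z in rad, a list of three; "claw": the opening in per cent of the stroke, from 0 (shut) to 100 (fully open). A call has 1 to 8 rows; each row is the pose to reach, as a shift and turn from the pose measured when the call began, along the tool's axes at that moment; what a row does not reach only later rows make up. A row lasts 1/12 s, in which the tool goes at most 41.7 mm and 7.16 degrees, less where a joint would pass 70% of its speed; a pose out of reach is approached as far as the arm can. A call with a gripper value outside its range is refused whole. The fingers move at their own pace and stop on an object; "force" is the grip in N (left out, the last holds). Time passes only in rows, so rows that repeat a pose let the fingers close. It gives the time, the measured TCP pose, the force and the opening at its end, in the units of the state.
- ctrl.get_state(): the state, without advancing time (a new reading comes with each control period).
- ctrl.read_camera(name): name is "scene" or "top"; returns (picture, depth): 480x640x3 uint8, red, green, blue; 480x640 float32, m along the optical axis (not along the pixel's ray), 0 where there is no reading.
- ctrl.camera_info(name): a dict with "fx", "fy", "cx", "cy" (pixels), "k1" (the pictures are not rectified: a ray, as slopes to the right and down, at radius r is drawn at 1 + k1 r^2 times it, then the intrinsics apply), "rvec" (rotation vector, rad) and "tvec" (3), from world to camera coordinates, as OpenCV has them. Camera axes: x right, y down, z forward; pixel columns grow to the right and rows downward; lengths in m; the calibration is good to about 2 mm. A picture is of the moment at which its call begins. camera_info takes no time and is no camera call.
- ctrl.sign_off(): hands the job in, once; it reports no verdict.
The state is a dict: "time": time; "qpos": joint angles; "dq": joint speeds; "joint_efforts": joint torques, N m; "eef_pos": TCP position; "tcp_rot": TCP orientation; "contact_force": force on the tool from outside, world axes, zero at the start; "wrist_torque": the same for the moment, N m; "opening": opening from 0.0 (shut) to 1.0 (fully open).
Only numpy, scipy, OpenCV 4.12 (cv2) and the standard library are available. Lean on these libraries where they do the work, as an engineer would, in place of code of your own. Each camera call takes 0.05 s, during which the arm holds its last target.

## Task

Put the sample-preparation kit in order: set the green-capped jar, the black pressing disc, the rubber stopper and the brush each on the mat whose outline has its size and shape, in the middle, flat and wholly inside the raised blue outline, the brush along its mat. Keep the jar upright, set things down rather than drop them, and leave the beaker and the tape roll where they are.

Things in the scene. Friction and masses are not known exactly. Their poses are not given: they have to be found in the camera images.
- jar: Sample jar with a green screw cap and pale green contents: an upright cylinder 62 mm in diameter and 75 mm tall, about 0.11 kg, lid fixed. Origin: centre of its underside; z up along its axis. Grasp across the body from above.
- disc: Black pressing disc: a flat round disc 84 mm in diameter and 9 mm thick with a central round knob 16 mm in diameter whose top is 28 mm above the underside, about 0.12 kg. Origin: centre of its underside, carried about 1 mm above the surface by a low foot; z up along the knob. Too wide to grasp by its edge: pinch the knob, anywhere from 12 to 28 mm above the underside.
- stopper: Black rubber stopper standing on its narrow end: round, 31 mm in diameter at the top, 20 mm tall, about 20 g. Origin: centre of its underside; z up along its axis. Grasp across the upper half.
- brush: Small brush lying flat: tan wooden handle with a dark tip, 15 mm wide, 96 mm long, 15 mm high, about 30 g. Origin: middle of its length and width at the underside (on the worktop); y runs along its length, z up. Grasp across its width at the middle.
- pad_jar: Fixed light-grey round mat, 104 mm in diameter, 2.5 mm thick, with a raised blue outline on it (a bead 4 mm wide whose crest is 5 mm above the worktop; a ring 80 mm in diameter inside) and a white printed patch of the jar's own size in the middle (62 mm disc). Place of the jar. Origin: centre of the mat's underside, on the worktop; z up.
- pad_disc: Fixed light-grey round mat, 126 mm in diameter, 2.5 mm thick, with a raised blue outline on it (a bead 4 mm wide whose crest is 5 mm above the worktop; a ring 102 mm in diameter inside) and a white printed patch of the disc's own size in the middle (84 mm disc). Place of the disc. Origin: centre of the mat's underside, on the worktop; z up.
- pad_stopper: Fixed light-grey round mat, 74 mm in diameter, 2.5 mm thick, with a raised blue outline on it (a bead 4 mm wide whose crest is 5 mm above the worktop; a ring 50 mm in diameter inside) and a white printed patch of the stopper's own size in the middle (32 mm disc). Place of the stopper. Origin: centre of the mat's underside, on the worktop; z up.
- pad_brush: Fixed light-grey oblong mat, 55 by 136 mm, 2.5 mm thick, with a raised blue outline on it (a bead 4 mm wide whose crest is 5 mm above the worktop; an oblong 33 by 114 mm inside) and a white printed patch of the brush's own size in the middle (15 by 96 mm strip). Place of the brush. Origin: centre of the mat's underside, on the worktop; z up; y along its length (the brush may lie either way round).
- beaker: Bystander: empty glass beaker, 55 mm in diameter, 70 mm tall, standing at the right of the work. Origin: centre of its underside. Leave alone.
- tape: Bystander: roll of tan tape lying flat, 92 mm in diameter, 19 mm tall, at the back left of the work. Origin: centre of its underside. Leave alone.
Mind the look-alikes: they are no part of the job. What is meant by the jar is not orange or yellow, and is the smaller of those in its own colour.

How it is judged:
By the outcome, as a careful person would: the job done as asked, in the order asked, and still so for the second after the job is handed in, with the robot touching nothing.
It also fails if it takes over 112 s, if anything falls off the work surface, if the arm or the gripper's body presses on something with over 40 N, if the wrist force passes 120 N, or if a joint passes its speed limit or range.

## Working session

There is one attempt and no reset: what is moved stays moved. The work goes in short steps, Python scripts to look and compute and a tool call to move; the robot and the scene stay as the last step left them, time stands still between calls to the robot, and variables do not carry over. Pictures are saved under pics/ and viewed, and the job is handed in when it is done.

Besides the shell and the picture viewer there is one more tool, called after "Request:" as name(argument=value, ...) on one line, values as JSON. carry_out: Moves the arm, as the interface text tells. Its arguments: {"type":"object","properties":{"commands":{"type":"array"},"force":{"type":"number"}},"required":["commands"]}

```bash
ls; mkdir -p pics; python3 - <<'E'
from plant import ctrl
import cv2
print(ctrl.get_state())
for n in("scene","top"):
    p,d=ctrl.read_camera(n); print(ctrl.camera_info(n))
    cv2.imwrite(f"pics/{n}0.png",p[:,:,::-1])
    import numpy as np; np.save(f"pics/{n}0d.npy",d)
E
```

```text
pics
{'time': 0.0, 'qpos': array([-1.46200034e+00,  2.87213306e-01,  1.57820532e+00,  1.23888529e-05,
        1.27858414e+00, -1.49990025e-01]), 'dq': array([-6.27270620e-05, -1.30825605e-03,  7.72906601e-04, -1.00811332e-04,
        2.61173070e-04,  1.61175512e-03]), 'joint_efforts': array([ 1.57800874e-03, -4.05979264e+01, -2.92626518e+01, -8.23748110e-05,
        5.86567287e-03, -2.87906275e-06]), 'eef_pos': array([ 0.17270654, -0.65188528,  0.24690003]), 'tcp_rot': array([ 9.91639910e-01,  1.29030375e-01,  3.07472999e-05, -1.20468146e-03]), 'contact_force': array([-0.10096522,  0.07346113, -0.34913291]), 'wrist_torque': array([ 0.01843636,  0.00537484, -0.00353922]), 'opening': 0.999908955476239}
{'fx': 617.697120614924, 'fy': 617.697120614924, 'cx': 313.94838358812063, 'cy': 239.06564434964582, 'k1': -0.17144952067849695, 'rvec': array([ 2.16229435, -0.71748041,  0.33497251]), 'tvec': array([-0.39352213,  0.20918313,  1.41796484])}
{'fx': 610.3573273421081, 'fy': 610.3573273421081, 'cx': 319.0816680338796, 'cy': 244.37765451085556, 'k1': -0.035909862345139744, 'rvec': array([ 2.20560116, -2.19094093,  0.08405079]), 'tvec': array([-0.05991292,  0.46662176,  1.50244005])}
```

View pics/scene0.png

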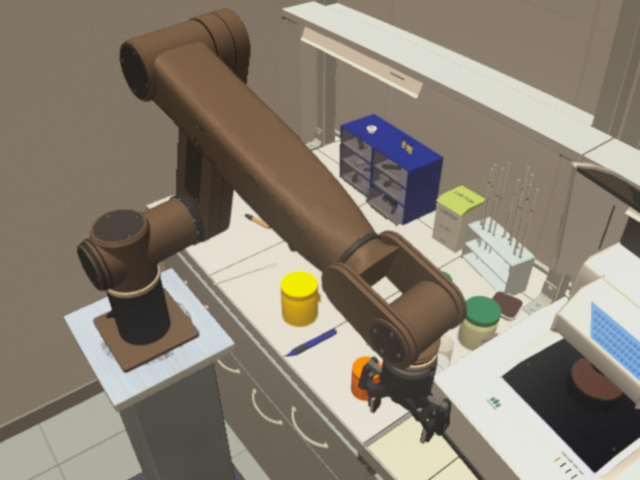

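View pics/top0.png

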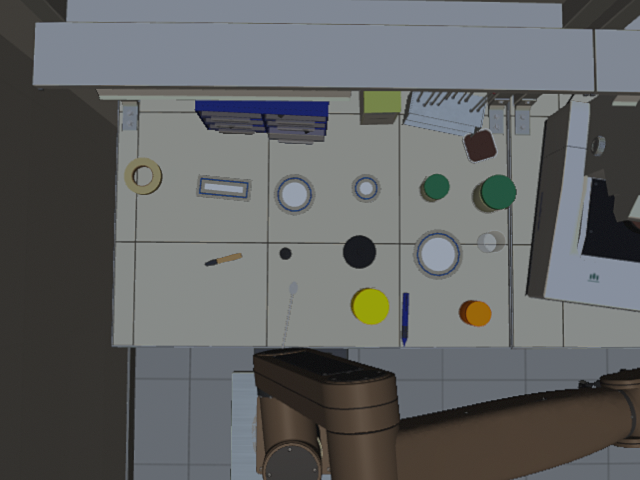

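The scene view shows the arm blocking most of the work. The top view shows:

| Item | Pixel position |
|---|---|
| Small green jar | (436,186) |
| Larger green look-alike | (498,192) |
| Disc | (360,252) |
| Stopper | (285,254) |
| Brush | (223,259) |
| Jar mat candidate | (294,194) |
| Disc mat candidate | (438,254) |
| Stopper mat | (366,188) |
| Brush mat | (224,188) |
| Beaker | (490,242) |
| Tape | (143,176) |

Next I measure them.

```bash
cat > h.py <<'E'
import numpy as np, cv2
from plant import ctrl
def cam(n):
    c=ctrl.camera_info(n); K=np.array([[c['fx'],0,c['cx']],[0,c['fy'],c['cy']],[0,0,1.]]); D=np.array([c['k1'],0,0,0,0.])
    R=cv2.Rodrigues(c['rvec'])[0]; return K,D,R,c['tvec']
def plane(n,px,z):
    K,D,R,t=cam(n); u=cv2.undistortPoints(np.asarray(px,float).reshape(-1,1,2),K,D).reshape(-1,2)
    d=np.c_[u,np.ones(len(u))]@R; C=-R.T@t
    return C+d*((z-C[2])/d[:,2])[:,None]
def proj(n,P):
    K,D,R,t=cam(n); return cv2.projectPoints(np.asarray(P,float).reshape(-1,1,3),cv2.Rodrigues(R)[0],t,K,D)[0].reshape(-1,2)
def cloud(n,d):
    K,D,R,t=cam(n); h,w=d.shape; g=np.stack(np.meshgrid(np.arange(w),np.arange(h)),-1).reshape(-1,1,2).astype(float)
    u=cv2.undistortPoints(g,K,D).reshape(-1,2); X=np.c_[u,np.ones(len(u))]*d.reshape(-1,1)
    return ((X-t)@R).reshape(h,w,3)
def blobs(n,mask,z,amin=20,roi=None):
    m=mask.astype(np.uint8)
    if roi: q=np.zeros_like(m);x0,x1,y0,y1=roi;q[y0:y1,x0:x1]=m[y0:y1,x0:x1];m=q
    cs,_=cv2.findContours(m,cv2.RETR_EXTERNAL,cv2.CHAIN_APPROX_NONE); out=[]
    for c in cs:
        if cv2.contourArea(c)<amin: continue
        W=plane(n,c.reshape(-1,2),z)
        ce,ra=cv2.minEnclosingCircle(W[:,:2].astype(np.float32)); r=cv2.minAreaRect((W[:,:2]*1000).astype(np.float32))
        out.append((c.reshape(-1,2).mean(0).round(1),W.mean(0).round(4),2*ra*1000,r))
    return out
E
python3 - <<'E'
from h import *
p=cv2.imread('pics/top0.png'); d=np.load('pics/top0d.npy'); hsv=cv2.cvtColor(p,cv2.COLOR_BGR2HSV); C=cloud('top',d)
H,S,V=[hsv[...,i].astype(int) for i in range(3)]
for n,(x,y) in dict(jar=(436,186),jarB=(498,192),disc=(360,252),dd=(350,240),stop=(285,254),brush=(230,258),pj=(294,194),pd=(438,254),ps=(366,188),pb=(224,188),beak=(490,242),tape=(128,176),table=(330,290),yel=(370,306),drawer=(265,115),shelf=(300,60)).items(): print(n,hsv[y,x],C[y,x].round(4), np.median(C[y-3:y+4,x-3:x+4,2]).round(4))
R=(110,515,120,340)
def show(t,m,z,amin=20,roi=R):
    for b in blobs('top',m,z,amin,roi): print(t,b[0],b[1],round(b[2],1),[np.round(q,1) for q in b[3]])
show('green',(H>55)&(H<90)&(S>90),0.075)
show('black',(V<60),0.01)
show('blue',(H>95)&(H<130)&(S>50),0.005)
show('white',(V>190)&(S<60),0.0025)
show('tan',(H>8)&(H<25)&(S>80),0.012)
E
```

```text
jar [ 77 146  84] [ 0.6059 -0.3363  0.0783] 0.0759
jarB [ 77 149  84] [ 0.5898 -0.4804  0.0987] 0.1017
disc [116  58  31] [ 0.4479 -0.1573  0.0316] 0.0283
dd [111  69  26] [ 0.4788 -0.134   0.0099] 0.0079
stop [108  36  35] [0.4425 0.0276 0.0151] 0.0202
brush [ 19 102 122] [0.4316 0.1638 0.0144] 0.0126
pj [108  33 172] [0.5936 0.0068 0.0077] 0.0029
pd [108  33 171] [ 0.4453 -0.3547  0.0094] 0.0027
ps [107  31 171] [ 0.6112 -0.1746  0.0019] 0.0032
pb [108  33 172] [0.6085 0.1835 0.    ] 0.0036
beak [100  15 152] [ 4.770e-01 -4.891e-01  4.000e-04] 0.0024
tape [ 26  64 127] [0.6344 0.4213 0.017 ] 0.02
table [ 60   6 137] [ 0.3539 -0.085   0.0016] 0.0008
yel [ 32 239 159] [ 0.3186 -0.1751  0.1018] 0.1032
drawer [135  12  43] [0.753  0.0706 0.158 ] 0.1583
shelf [108  35 147] [ 0.7638 -0.0139  0.4788] 0.4781
green [498.1 191.7] [ 0.5941 -0.4881  0.075 ] 84.5 [array([ 594.6, -486.8]), array([80.4, 81.1]), np.float64(0.5)]
green [436.3 186.2] [ 0.606  -0.3376  0.075 ] 60.7 [array([ 605.9, -337.6]), array([56.2, 58.9]), np.float64(45.1)]
black [404.1 331.2] [ 0.253  -0.2691  0.01  ] 29.1 [arr
[... 1615 characters left out ...]
[85.7, 85.6]), np.float64(45.3)]
blue [319.1 128.2] [ 0.7625 -0.0553  0.005 ] 59.0 [array([766.4, -49.5]), array([46.6, 39. ]), np.float64(84.8)]
blue [271.8 127.1] [0.7641 0.0646 0.005 ] 136.1 [array([766.4,  50. ]), array([134.7,  32. ]), np.float64(88.8)]
blue [210.1 125.3] [0.7674 0.2207 0.005 ] 47.1 [array([767.5, 221.4]), array([44.3, 20.4]), np.float64(80.0)]
tan [474.9 312.8] [ 0.2992 -0.4459  0.012 ] 81.1 [array([ 300.2, -446.1]), array([80.1, 63.2]), np.float64(73.6)]
tan [228.7 257.8] [0.4322 0.1673 0.012 ] 62.9 [array([432. , 167.9]), array([12.1, 62.5]), np.float64(14.5)]
tan [136.9 172. ] [0.6456 0.4008 0.012 ] 55.2 [array([643.6, 398.8]), array([28.2, 54.9]), np.float64(61.4)]
```

```bash
python3 -c "
import cv2
p=cv2.imread('pics/top0.png')[110:350,110:530]
cv2.imwrite('pics/z0.png',cv2.resize(p[:, 60:],None,fx=2.2,fy=2.2,interpolation=cv2.INTER_CUBIC)[:, :800])"
```

```text
(no output)
```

View pics/z0.png

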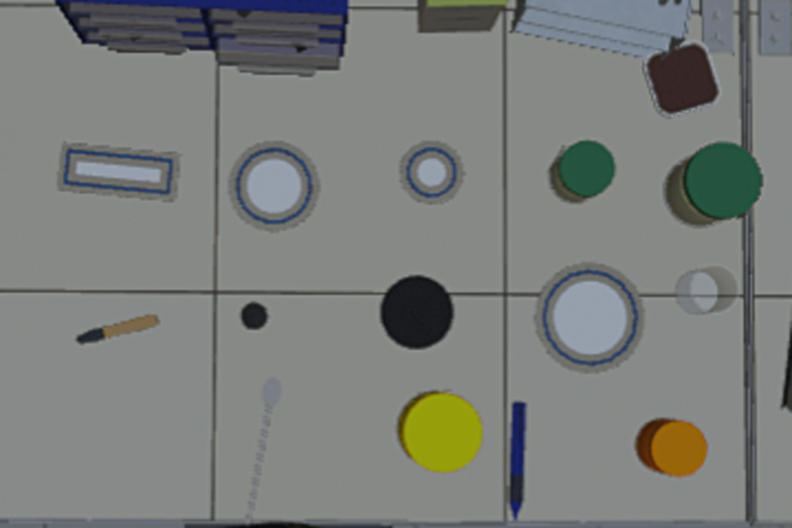

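The zoom shows small and large green jars, four mats whose outlines match in size (ring outer diameters about 88, 110 and 58 mm), and look-alikes in yellow and orange. Now I refine the centres and check the heights near the path.

```bash
cat >> h.py <<'E'
from scipy.spatial.transform import Rotation as Ro
def go(x,y,z,yaw=None):
    "tool-frame shift/turn from the present pose to a pose pointing straight down, tool x at world angle yaw"
    s=ctrl.get_state(); R=Ro.from_quat(s['tcp_rot'])
    if yaw is None: X=R.as_matrix()[:,0]; yaw=np.arctan2(X[1],X[0])
    T=Ro.from_euler('z',yaw)*Ro.from_euler('x',np.pi)
    print('t',round(s['time'],2),'at',s['eef_pos'].round(4),'open',round(s['opening'],3),'F',s['contact_force'].round(1))
    print('dpos',R.inv().apply(np.array([x,y,z])-s['eef_pos']).round(4),'drot',(R.inv()*T).as_rotvec().round(4))
E
python3 - <<'E'
from h import *
p=cv2.imread('pics/top0.png'); d=np.load('pics/top0d.npy'); hsv=cv2.cvtColor(p,cv2.COLOR_BGR2HSV); C=cloud('top',d)
H,S,V=[hsv[...,i].astype(int) for i in range(3)]
def cen(mask,z,roi):
    b=max(blobs('top',mask,z,20,roi),key=lambda b:b[2]); print(b[0],np.round(b[1],4),round(b[2],1),b[3])
print('stopper');cen(V<70,0.02,(270,300,240,270))
print('disc');cen(V<70,0.010,(335,385,225,280))
print('brush');cen((V<70)|((S>60)&(H<30)),0.012,(195,255,245,275))
W=(V>150)&(S>20)
for n,r in dict(pj=(268,320,168,220),pd=(410,465,226,282),ps=(348,384,170,206),pb=(193,255,170,206)).items(): print(n);cen((H>95)&(H<130)&(S>50),0.005,r)
# obstacles
for y in range(150,360,25):
    print(y,[ (x,*C[y,x].round(2)) for x in (520,545,570,600)])
E
```

```text
stopper
[285.2 253.2] [0.4442 0.0269 0.02  ] 28.6 ((444.7248840332031, 27.433713912963867), (24.775964736938477, 24.7176456451416), 0.5157392621040344)
disc
[359.2 251.4] [ 0.4505 -0.157   0.01  ] 84.2 ((450.88360595703125, -157.20748901367188), (79.30945587158203, 81.41734313964844), 45.33790969848633)
brush
[223.2 259.2] [0.4286 0.1809 0.012 ] 91.5 ((428.3792724609375, 181.84942626953125), (13.279321670532227, 91.28571319580078), 14.47718620300293)
pj
[294. 194.] [0.594  0.0068 0.005 ] 88.0 ((594.06640625, 6.8587646484375), (85.7160873413086, 85.57722473144531), 45.33020782470703)
pd
[437.8 253.9] [ 0.4459 -0.3551  0.005 ] 109.8 ((445.6507873535156, -355.70111083984375), (105.55052947998047, 106.28079986572266), 0.3237150311470032)
ps
[365.6 188. ] [ 0.6109 -0.1733  0.005 ] 57.8 ((611.0418090820312, -173.5499267578125), (55.426570892333984, 55.6464729309082), 27.089479446411133)
pb
[223.1 187.5] [0.6089 0.1852 0.005 ] 125.7 ((608.7933959960938, 184.4957733154297), (121.92691802978516, 41.18617630004883), 84.86522674560547)
150 [(520, np.float64(0.71), np.float64(-0.57), np.float64(
[... 1503 characters left out ...]
at64(-0.0)), (545, np.float64(0.33), np.float64(-0.63), np.float64(0.0)), (570, np.float64(0.34), np.float64(-0.63), np.float64(0.15)), (600, np.float64(0.34), np.float64(-0.7), np.float64(0.15))]
325 [(520, np.float64(0.27), np.float64(-0.56), np.float64(0.0)), (545, np.float64(0.27), np.float64(-0.63), np.float64(0.0)), (570, np.float64(0.27), np.float64(-0.69), np.float64(0.0)), (600, np.float64(0.27), np.float64(-0.77), np.float64(-0.0))]
350 [(520, np.float64(0.11), np.float64(-0.88), np.float64(-0.91)), (545, np.float64(0.11), np.float64(-0.97), np.float64(-0.89)), (570, np.float64(0.11), np.float64(-1.08), np.float64(-0.9)), (600, np.float64(0.11), np.float64(-1.2), np.float64(-0.9))]
```

```bash
python3 -c "
from h import *
go(0.606,-0.3375,0.13,0)"
```

```text
t 0.1 at [ 0.1727 -0.6519  0.247 ] open 0.999 F [ 0.9 -1.  -0.5]
dpos [ 0.4993 -0.1928  0.1176] drot [-2.200e-03 -1.000e-04  2.588e-01]
```

Request:
carry_out(commands=[{"delta_pos":[0.3,-0.116,0],"delta_rot":[-0.002,0,0.259],"claw":100},{"delta_pos":[0.3,-0.116,0],"delta_rot":[-0.002,0,0.259],"claw":100},{"delta_pos":[0.3,-0.116,0],"delta_rot":[-0.002,0,0.259],"claw":100},{"delta_pos":[0.3,-0.116,0],"delta_rot":[-0.002,0,0.259],"claw":100},{"delta_pos":[0.3,-0.116,0],"delta_rot":[-0.002,0,0.259],"claw":100},{"delta_pos":[0.3,-0.116,0],"delta_rot":[-0.002,0,0.259],"claw":100},{"delta_pos":[0.3,-0.116,0],"delta_rot":[-0.002,0,0.259],"claw":100},{"delta_pos":[0.3,-0.116,0],"delta_rot":[-0.002,0,0.259],"claw":100}], force=40)

```text
time: 0.77
eef_pos: [0.4352, -0.4604, 0.2468]
tcp_rot: [1.0, 0.001, 0.0, -0.001]
contact_force: [-0.9, -0.3, 0.2]
opening: 1.002
```

```bash
python3 -c "
from h import *
go(0.606,-0.3375,0.15,0)"
```

```text
t 0.77 at [ 0.4352 -0.4604  0.2468] open 1.002 F [-0.9 -0.3  0.2]
dpos [ 0.171  -0.1225  0.0971] drot [-0.0016 -0.0001  0.0014]
```

Request:
carry_out(commands=[{"delta_pos":[0.171,-0.1225,0.09],"delta_rot":[-0.0016,0,0.0014],"claw":100},{"delta_pos":[0.171,-0.1225,0.09],"delta_rot":[-0.0016,0,0.0014],"claw":100},{"delta_pos":[0.171,-0.1225,0.09],"delta_rot":[-0.0016,0,0.0014],"claw":100},{"delta_pos":[0.171,-0.1225,0.09],"delta_rot":[-0.0016,0,0.0014],"claw":100},{"delta_pos":[0.171,-0.1225,0.09],"delta_rot":[-0.0016,0,0.0014],"claw":100},{"delta_pos":[0.171,-0.1225,0.09],"delta_rot":[-0.0016,0,0.0014],"claw":100},{"delta_pos":[0.171,-0.1225,0.09],"delta_rot":[-0.0016,0,0.0014],"claw":100},{"delta_pos":[0.171,-0.1225,0.09],"delta_rot":[-0.0016,0,0.0014],"claw":100}])

```text
time: 1.43
eef_pos: [0.6061, -0.3359, 0.1552]
tcp_rot: [1.0, 0.001, -0.001, -0.001]
contact_force: [-0.4, -0.3, 0.8]
opening: 1.0
```

```bash
python3 - <<'E'
from h import *
go(0.606,-0.3375,0.038,0)
for n in ('scene','top'):
    p,d=ctrl.read_camera(n); cv2.imwrite(f'pics/{n}1.png',p[:,:,::-1]); np.save(f'pics/{n}1d.npy',d)
E
```

```text
t 1.43 at [ 0.6061 -0.3359  0.1552] open 1.0 F [-0.4 -0.3  0.8]
dpos [0.0003 0.0018 0.1171] drot [-0.0016  0.0028  0.0027]
```

View pics/scene1.png

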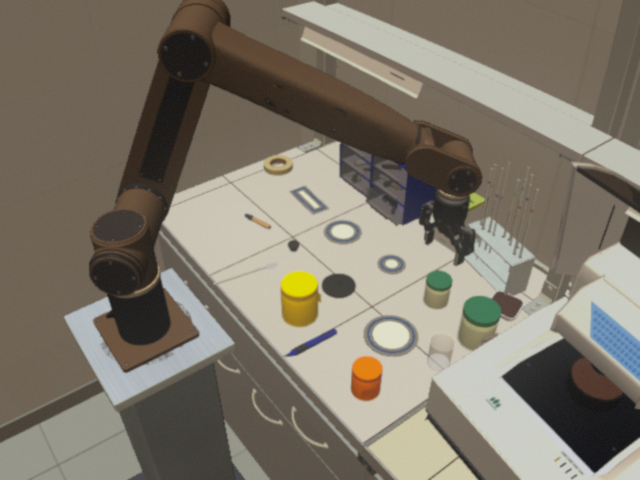

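View pics/top1.png

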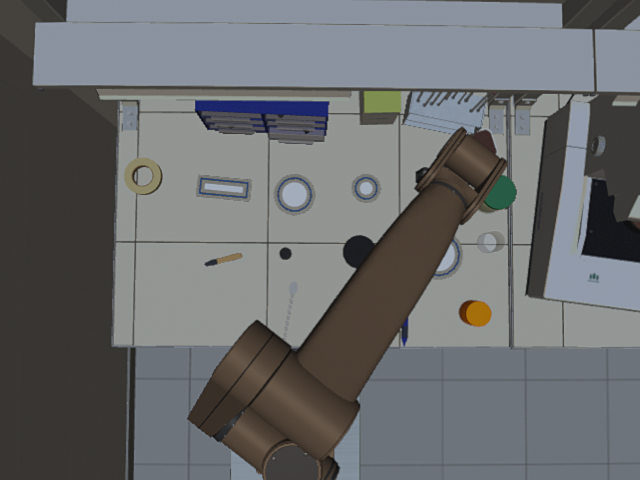

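The scene view now shows the whole field: jar cap (438,280), disc (339,286), stopper (293,245), brush (258,221), jar mat (343,232), disc mat (391,335), stopper mat (391,264), brush mat (309,200). I use it to cross-check the positions.

```bash
python3 - <<'E'
from h import *
p=cv2.imread('pics/scene1.png'); hsv=cv2.cvtColor(p,cv2.COLOR_BGR2HSV)
H,S,V=[hsv[...,i].astype(int) for i in range(3)]
def cen(n,mask,z,roi):
    bs=blobs('scene',mask,z,15,roi)
    if bs:
        b=max(bs,key=lambda b:b[2]); print(n,b[0],np.round(b[1],4),round(b[2],1),np.round(b[3][0],1),np.round(b[3][1],1),round(b[3][2],1))
cen('jarlid',(H>60)&(H<90)&(S>90),0.07,(420,455,265,300))
cen('disc',V<70,0.01,(318,358,270,300))
cen('stopper',V<80,0.012,(284,302,236,255))
cen('brush',(V<80)|((S>90)&(H<30)),0.01,(240,275,210,232))
B=(H>95)&(H<130)&(S>50)
B=(H>90)&(H<130)&(S>35)&(V<190)
cen('pj',B,0.005,(320,365,215,248)); cen('pd',B,0.005,(360,420,312,360)); cen('ps',B,0.005,(375,410,252,276)); cen('pb',B,0.005,(288,330,184,216))
print(proj('scene',[ctrl.get_state()['eef_pos']]))
E
```

```text
jarlid [439.2 279.6] [ 0.6069 -0.3376  0.07  ] 58.6 [ 607.9 -336.3] [56.1 52.1] 45.4
disc [338.  284.6] [ 0.4465 -0.158   0.01  ] 74.5 [ 445.6 -160.8] [71.7 70.7] 3.8
stopper [293.5 245.2] [0.4446 0.0294 0.012 ] 31.3 [443.9  28.3] [29.1 18.6] 54.6
brush [260.5 222.4] [0.4294 0.1671 0.01  ] 65.1 [429.9 167.2] [13.6 64.8] 15.6
pd [390.5 334.5] [ 0.4434 -0.3555  0.005 ] 109.4 [ 443.8 -354.9] [107.8 106.1] 13.2
ps [391.  263.3] [ 0.6083 -0.174   0.005 ] 57.4 [ 608.7 -174.1] [55.4 55.3] 67.4
[[443.78016889 251.70013541]]
```

Request:
carry_out(commands=[{"delta_pos":[0.0,0.002,0.04],"delta_rot":[-0.0016,0.0028,0.0027],"claw":100},{"delta_pos":[0.0,0.002,0.08],"delta_rot":[-0.0016,0.0028,0.0027],"claw":100},{"delta_pos":[0.0,0.002,0.105],"delta_rot":[-0.0016,0.0028,0.0027],"claw":100},{"delta_pos":[0.0,0.002,0.12],"delta_rot":[-0.0016,0.0028,0.0027],"claw":100},{"delta_pos":[0.0,0.002,0.12],"delta_rot":[-0.0016,0.0028,0.0027],"claw":100},{"delta_pos":[0.0,0.002,0.12],"delta_rot":[-0.0016,0.0028,0.0027],"claw":100}])

```text
time: 2.03
eef_pos: [0.6052, -0.3413, 0.0379]
tcp_rot: [1.0, -0.002, 0.002, 0.001]
contact_force: [0.5, 0.3, -0.2]
opening: 0.998
```

```bash
python3 -c "
from h import *
go(0.606,-0.3375,0.035,0)"
```

```text
t 2.03 at [ 0.6052 -0.3413  0.0379] open 0.998 F [ 0.5  0.3 -0.2]
dpos [ 0.0007 -0.0038  0.0029] drot [ 0.0024 -0.003  -0.0044]
```

Request:
carry_out(commands=[{"delta_pos":[0.001,-0.003,0.003],"delta_rot":[0.0024,-0.003,-0.0044],"claw":100},{"delta_pos":[0.001,-0.003,0.003],"delta_rot":[0.0024,-0.003,-0.0044],"claw":85},{"delta_pos":[0.001,-0.003,0.003],"delta_rot":[0.0024,-0.003,-0.0044],"claw":75},{"delta_pos":[0.001,-0.003,0.003],"delta_rot":[0.0024,-0.003,-0.0044],"claw":60},{"delta_pos":[0.001,-0.003,0.003],"delta_rot":[0.0024,-0.003,-0.0044],"claw":60},{"delta_pos":[0.001,-0.003,0.003],"delta_rot":[0.0024,-0.003,-0.0044],"claw":60},{"delta_pos":[0.001,-0.003,0.003],"delta_rot":[0.0024,-0.003,-0.0044],"claw":60}])

```text
time: 2.62
eef_pos: [0.6077, -0.3393, 0.0375]
tcp_rot: [1.0, 0.0, 0.002, 0.001]
contact_force: [0.5, -0.2, 6.3]
opening: 0.697
```

```bash
python3 -c "
from h import *
go(0.606,-0.3375,0.08,0)"
```

```text
t 2.62 at [ 0.6077 -0.3393  0.0375] open 0.697 F [ 0.5 -0.2  6.3]
dpos [-0.0016 -0.0017 -0.0425] drot [ 0.0024 -0.0033  0.0001]
```

Request:
carry_out(commands=[{"delta_pos":[0,0,0],"delta_rot":[0,0,0],"claw":55},{"delta_pos":[0,0,-0.015],"delta_rot":[0,0,0],"claw":55},{"delta_pos":[0,0,-0.03],"delta_rot":[0,0,0],"claw":55},{"delta_pos":[0,0,-0.045],"delta_rot":[0,0,0],"claw":55},{"delta_pos":[0,0,-0.045],"delta_rot":[0,0,0],"claw":55}])

```text
time: 3.03
eef_pos: [0.6099, -0.3408, 0.0882]
tcp_rot: [1.0, 0.0, 0.005, 0.004]
contact_force: [0.5, -0.0, 0.3]
opening: 0.7
```

```bash
python3 - <<'E'
from h import *
go(0.593,0.007,0.08,0)
p,d=ctrl.read_camera('scene'); cv2.imwrite('pics/s2.png',cv2.resize(p[150:330,340:580,::-1],None,fx=3,fy=3))
E
```

```text
t 3.03 at [ 0.6099 -0.3408  0.0882] open 0.7 F [ 0.5 -0.   0.3]
dpos [-0.0169 -0.3479  0.0054] drot [ 0.0075 -0.0101  0.0002]
```

View pics/s2.png

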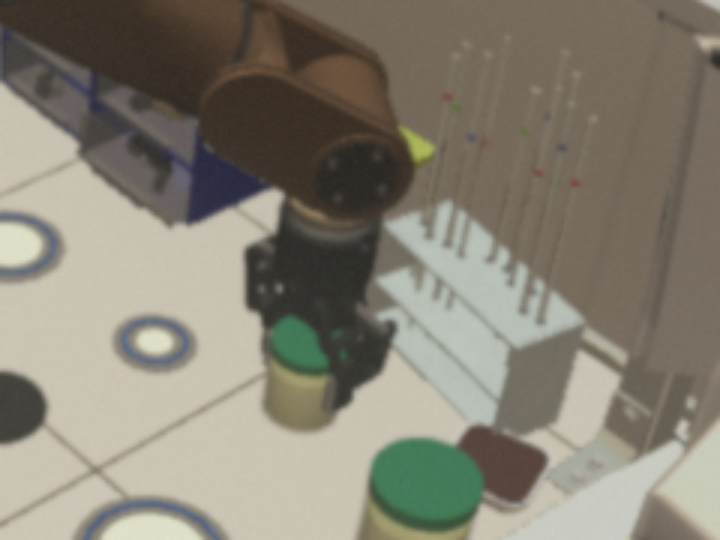

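The jar is in the jaws and clear of the worktop: its base is near (440,292) in the full picture, against about (438,306) before. I carry it over now.

Request:
carry_out(commands=[{"delta_pos":[-0.001,-0.02,0],"delta_rot":[0.0075,-0.01,0],"claw":55},{"delta_pos":[-0.003,-0.055,0],"delta_rot":[0.0075,-0.01,0],"claw":55},{"delta_pos":[-0.005,-0.09,0],"delta_rot":[0.0075,-0.01,0],"claw":55},{"delta_pos":[-0.006,-0.125,0],"delta_rot":[0.0075,-0.01,0],"claw":55},{"delta_pos":[-0.008,-0.16,0],"delta_rot":[0.0075,-0.01,0],"claw":55},{"delta_pos":[-0.01,-0.195,0],"delta_rot":[0.0075,-0.01,0],"claw":55},{"delta_pos":[-0.011,-0.22,0],"delta_rot":[0.0075,-0.01,0],"claw":55},{"delta_pos":[-0.012,-0.24,0],"delta_rot":[0.0075,-0.01,0],"claw":55}])

```text
time: 3.75
eef_pos: [0.5959, -0.097, 0.084]
tcp_rot: [1.0, 0.001, -0.002, -0.001]
contact_force: [0.1, -0.2, -1.7]
opening: 0.696
```

```bash
python3 - <<'E'
from h import *
go(0.593,0.007,0.08,0)
E
```

```text
t 3.75 at [ 0.5959 -0.097   0.084 ] open 0.696 F [ 0.1 -0.2 -1.7]
dpos [-0.0026 -0.104   0.0042] drot [-0.0024  0.0037  0.002 ]
```

Request:
carry_out(commands=[{"delta_pos":[-0.001,-0.035,0],"delta_rot":[-0.002,0.003,0.002],"claw":55},{"delta_pos":[-0.002,-0.07,0],"delta_rot":[-0.002,0.003,0.002],"claw":55},{"delta_pos":[-0.003,-0.095,0],"delta_rot":[-0.002,0.003,0.002],"claw":55},{"delta_pos":[-0.003,-0.104,0],"delta_rot":[-0.002,0.003,0.002],"claw":55},{"delta_pos":[-0.003,-0.104,0],"delta_rot":[-0.002,0.003,0.002],"claw":55},{"delta_pos":[-0.003,-0.104,0],"delta_rot":[-0.002,0.003,0.002],"claw":55},{"delta_pos":[-0.003,-0.104,0],"delta_rot":[-0.002,0.003,0.002],"claw":55}])

```text
time: 4.33
eef_pos: [0.5927, 0.0061, 0.0841]
tcp_rot: [1.0, -0.0, -0.0, 0.0]
contact_force: [0.2, -0.3, -1.3]
opening: 0.693
```

```bash
python3 - <<'E'
from h import *
go(0.593,0.007,0.042,0)
p,d=ctrl.read_camera('scene'); cv2.imwrite('pics/s3.png',cv2.resize(p[130:290,240:480,::-1],None,fx=3,fy=3)); cv2.imwrite('pics/s3f.png',p[:,:,::-1])
E
```

```text
t 4.33 at [0.5927 0.0061 0.0841] open 0.693 F [ 0.2 -0.3 -1.3]
dpos [ 0.0004 -0.0009  0.0421] drot [ 0.      0.0009 -0.0007]
```

View pics/s3.png

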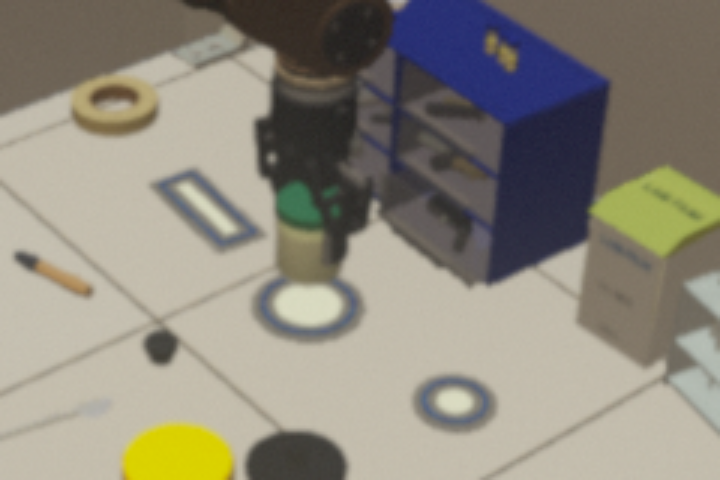

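Request:
carry_out(commands=[{"delta_pos":[0.002,0,0.015],"delta_rot":[0,0.001,-0.001],"claw":55},{"delta_pos":[0.002,0,0.027],"delta_rot":[0,0.001,-0.001],"claw":55},{"delta_pos":[0.002,0,0.036],"delta_rot":[0,0.001,-0.001],"claw":55},{"delta_pos":[0.002,0,0.039],"delta_rot":[0,0.001,-0.001],"claw":55},{"delta_pos":[0.002,0,0.039],"delta_rot":[0,0.001,-0.001],"claw":55},{"delta_pos":[0.002,0,0.039],"delta_rot":[0,0.001,-0.001],"claw":55}])

```text
time: 4.88
eef_pos: [0.5946, 0.0055, 0.0449]
tcp_rot: [1.0, -0.0, -0.0, -0.0]
contact_force: [-0.8, 0.8, -1.5]
opening: 0.694
```

```bash
python3 - <<'E'
from h import *
go(0.595,0.006,0.040,0)
E
```

```text
t 4.88 at [0.5946 0.0055 0.0449] open 0.694 F [-0.8  0.8 -1.5]
dpos [ 0.0004 -0.0005  0.0049] drot [-0.0002  0.0004 -0.0008]
```

Request:
carry_out(commands=[{"delta_pos":[0,0,0.002],"delta_rot":[0,0,0],"claw":55},{"delta_pos":[0,0,0.004],"delta_rot":[0,0,0],"claw":55},{"delta_pos":[0,0,0.005],"delta_rot":[0,0,0],"claw":55},{"delta_pos":[0,0,0.005],"delta_rot":[0,0,0],"claw":55}])

```text
time: 5.22
eef_pos: [0.5948, 0.0056, 0.0401]
tcp_rot: [1.0, -0.0, 0.0, -0.0]
contact_force: [0.5, 0.3, -1.6]
opening: 0.698
```

Request:
carry_out(commands=[{"delta_pos":[0,0,0.001],"delta_rot":[0,0,0],"claw":55},{"delta_pos":[0,0,0.002],"delta_rot":[0,0,0],"claw":55},{"delta_pos":[0,0,0.002],"delta_rot":[0,0,0],"claw":55}])

```text
time: 5.47
eef_pos: [0.595, 0.0056, 0.04]
tcp_rot: [1.0, -0.0, -0.0, 0.0]
contact_force: [-5.0, -0.4, 9.2]
opening: 0.698
```

Request:
carry_out(commands=[{"delta_pos":[0,0,0.0],"delta_rot":[0,0,0],"claw":72},{"delta_pos":[0,0,0.0],"delta_rot":[0,0,0],"claw":85},{"delta_pos":[0,0,0.0],"delta_rot":[0,0,0],"claw":100},{"delta_pos":[0,0,0.0],"delta_rot":[0,0,0],"claw":100},{"delta_pos":[0,0,0.0],"delta_rot":[0,0,0],"claw":100},{"delta_pos":[0,0,-0.015],"delta_rot":[0,0,0],"claw":100},{"delta_pos":[0,0,-0.05],"delta_rot":[0,0,0],"claw":100},{"delta_pos":[0,0,-0.09],"delta_rot":[0,0,0],"claw":100}])

```text
time: 6.13
eef_pos: [0.5926, 0.0059, 0.1275]
tcp_rot: [1.0, -0.0, -0.004, -0.001]
contact_force: [0.6, -0.1, 0.6]
opening: 1.002
```

```bash
python3 - <<'E'
from h import *
go(0.45,-0.157,0.13,0)
E
```

```text
t 6.13 at [0.5926 0.0059 0.1275] open 1.002 F [ 0.6 -0.1  0.6]
dpos [-0.1426  0.163  -0.0014] drot [-0.0012  0.0084 -0.0004]
```

Request:
carry_out(commands=[{"delta_pos":[-0.025,0.029,-0.01],"delta_rot":[-0.001,0.008,0],"claw":80},{"delta_pos":[-0.05,0.057,-0.01],"delta_rot":[-0.001,0.008,0],"claw":60},{"delta_pos":[-0.075,0.086,-0.01],"delta_rot":[-0.001,0.008,0],"claw":45},{"delta_pos":[-0.1,0.114,-0.01],"delta_rot":[-0.001,0.008,0],"claw":45},{"delta_pos":[-0.125,0.142,-0.01],"delta_rot":[-0.001,0.008,0],"claw":45},{"delta_pos":[-0.142,0.163,-0.01],"delta_rot":[-0.001,0.008,0],"claw":45},{"delta_pos":[-0.142,0.163,-0.01],"delta_rot":[-0.001,0.008,0],"claw":45},{"delta_pos":[-0.142,0.163,-0.01],"delta_rot":[-0.001,0.008,0],"claw":45}])

```text
time: 6.8
eef_pos: [0.45, -0.158, 0.1386]
tcp_rot: [1.0, -0.002, 0.0, -0.0]
contact_force: [0.6, -0.4, 0.3]
opening: 0.449
```

```bash
python3 - <<'E'
from h import *
go(0.45,-0.157,0.05,0)
for n,f in(('top','0'),('scene','1')):
    d=np.load(f'pics/{n}{f}d.npy'); C=cloud(n,d)
    m=(C[...,2]>0.021)&(C[...,2]<0.036)&(np.hypot(C[...,0]-0.45,C[...,1]+0.157)<0.025)
    print(n,m.sum(),np.median(C[m],0).round(4),C[m].mean(0).round(4))
p,d=ctrl.read_camera('scene'); cv2.imwrite('pics/s4.png',p[:,:,::-1])
hsv=cv2.cvtColor(p[:,:,::-1].copy(),cv2.COLOR_BGR2HSV);H,S,V=[hsv[...,i].astype(int) for i in range(3)]
for b in blobs('scene',(H>60)&(H<90)&(S>90),0.0725,20,(320,370,180,250)): print(b)
E
```

```text
t 6.8 at [ 0.45   -0.158   0.1386] open 0.449 F [ 0.6 -0.4  0.3]
dpos [-0.     -0.0009  0.0886] drot [-0.0002 -0.     -0.0036]
top 39 [ 0.4504 -0.1573  0.0295] [ 0.45   -0.1576  0.0292]
scene 35 [ 0.447  -0.1582  0.0266] [ 0.4467 -0.1571  0.0265]
```

View pics/s4.png

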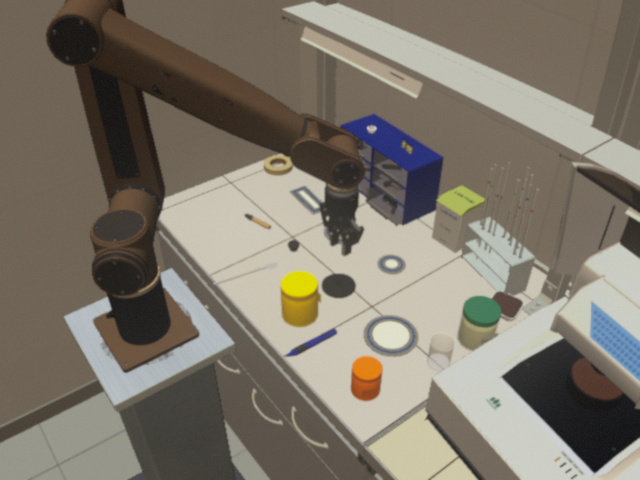

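The scene view shows the gripper at about (342,230), hiding the jar. The disc at (339,286) is clear. I descend on its knob.

Request:
carry_out(commands=[{"delta_pos":[-0.001,-0.0005,0.03],"delta_rot":[0,0,0],"claw":45},{"delta_pos":[-0.001,-0.0005,0.06],"delta_rot":[0,0,0],"claw":45},{"delta_pos":[-0.001,-0.0005,0.085],"delta_rot":[0,0,0],"claw":45},{"delta_pos":[-0.001,-0.0005,0.1],"delta_rot":[0,0,0],"claw":45},{"delta_pos":[-0.001,-0.0005,0.105],"delta_rot":[0,0,0],"claw":45},{"delta_pos":[-0.001,-0.0005,0.105],"delta_rot":[0,0,0],"claw":45},{"delta_pos":[-0.001,-0.0005,0.105],"delta_rot":[0,0,0],"claw":45}])

```text
time: 7.43
eef_pos: [0.4506, -0.1565, 0.0341]
tcp_rot: [1.0, -0.0, 0.0, -0.0]
contact_force: [0.2, -0.4, 0.9]
opening: 0.454
```

```bash
python3 - <<'E'
from h import *
go(0.449,-0.1575,0.032,0)
E
```

```text
t 7.43 at [ 0.4506 -0.1565  0.0341] open 0.454 F [ 0.2 -0.4  0.9]
dpos [-0.0016  0.001   0.0021] drot [-0.     -0.0009 -0.0008]
```

Request:
carry_out(commands=[{"delta_pos":[-0.0015,0.001,0.002],"delta_rot":[0,0,0],"claw":45},{"delta_pos":[-0.0015,0.001,0.002],"delta_rot":[0,0,0],"claw":35},{"delta_pos":[-0.0015,0.001,0.002],"delta_rot":[0,0,0],"claw":25},{"delta_pos":[-0.0015,0.001,0.002],"delta_rot":[0,0,0],"claw":10},{"delta_pos":[-0.0015,0.001,0.002],"delta_rot":[0,0,0],"claw":5},{"delta_pos":[-0.0015,0.001,0.002],"delta_rot":[0,0,0],"claw":5},{"delta_pos":[-0.0015,0.001,0.002],"delta_rot":[0,0,0],"claw":5}], force=45)

```text
time: 8.02
eef_pos: [0.4497, -0.1578, 0.0332]
tcp_rot: [1.0, -0.0, 0.001, 0.0]
contact_force: [-1.9, 2.2, 6.0]
opening: 0.16
```

```bash
python3 - <<'E'
from h import *
go(0.449,-0.1575,0.032,0)
E
```

```text
t 8.02 at [ 0.4497 -0.1578  0.0332] open 0.16 F [-1.9  2.2  6. ]
dpos [-0.0007 -0.0003  0.0012] drot [ 0.0004 -0.002  -0.001 ]
```

Request:
carry_out(commands=[{"delta_pos":[0,0,-0.01],"delta_rot":[0,0,0],"claw":5},{"delta_pos":[0,0,-0.025],"delta_rot":[0,0,0],"claw":5},{"delta_pos":[0,0,-0.04],"delta_rot":[0,0,0],"claw":5},{"delta_pos":[0,0,-0.045],"delta_rot":[0,0,0],"claw":5},{"delta_pos":[0,0,-0.045],"delta_rot":[0,0,0],"claw":5}])

```text
time: 8.43
eef_pos: [0.4506, -0.1584, 0.0799]
tcp_rot: [1.0, -0.0, 0.003, 0.001]
contact_force: [0.9, 0.6, -1.0]
opening: 0.158
```

```bash
python3 - <<'E'
from h import *
go(0.445,-0.3555,0.078,0)
p,d=ctrl.read_camera('scene'); cv2.imwrite('pics/s5.png',cv2.resize(p[160:360,240:480,::-1],None,fx=3,fy=3)); 
E
```

```text
t 8.43 at [ 0.4506 -0.1584  0.0799] open 0.158 F [ 0.9  0.6 -1. ]
dpos [-0.0054  0.1971  0.0024] drot [ 0.0025 -0.0053 -0.0009]
```

View pics/s5.png

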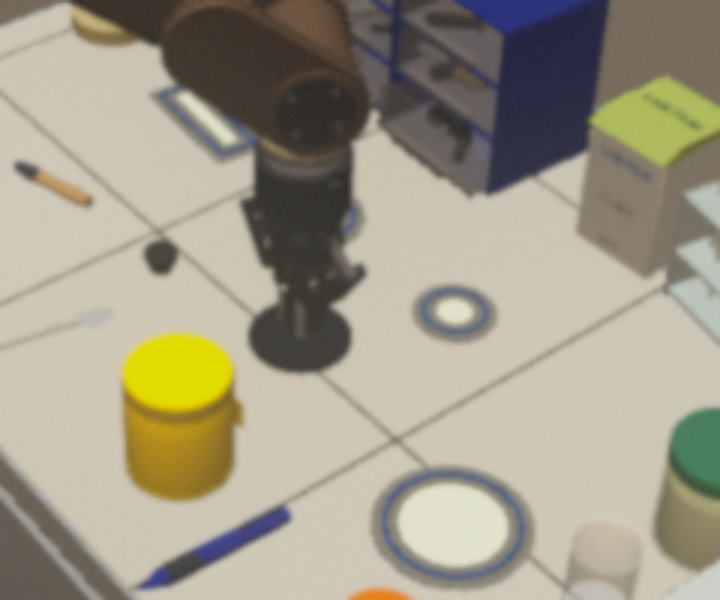

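The crop shows the disc held level by its knob at crop pixel (300,335), clear of the worktop.

Request:
carry_out(commands=[{"delta_pos":[-0.001,0.02,0],"delta_rot":[0.002,-0.005,0],"claw":5},{"delta_pos":[-0.002,0.055,0],"delta_rot":[0.002,-0.005,0],"claw":5},{"delta_pos":[-0.003,0.09,0],"delta_rot":[0.002,-0.005,0],"claw":5},{"delta_pos":[-0.004,0.125,0],"delta_rot":[0.002,-0.005,0],"claw":5},{"delta_pos":[-0.005,0.16,0],"delta_rot":[0.002,-0.005,0],"claw":5},{"delta_pos":[-0.0055,0.185,0],"delta_rot":[0.002,-0.005,0],"claw":5},{"delta_pos":[-0.0055,0.1975,0],"delta_rot":[0.002,-0.005,0],"claw":5},{"delta_pos":[-0.0055,0.1975,0],"delta_rot":[0.002,-0.005,0],"claw":5}])

```text
time: 9.15
eef_pos: [0.4437, -0.3575, 0.0782]
tcp_rot: [1.0, -0.002, -0.001, -0.0]
contact_force: [-0.4, -0.3, -2.0]
opening: 0.16
```

```bash
python3 - <<'E'
from h import *
go(0.445,-0.356,0.042,0)
E
```

```text
t 9.15 at [ 0.4437 -0.3575  0.0782] open 0.16 F [-0.4 -0.3 -2. ]
dpos [ 0.0014 -0.0015  0.0362] drot [-0.0008  0.002  -0.0038]
```

Request:
carry_out(commands=[{"delta_pos":[0.001,-0.0015,0.012],"delta_rot":[-0.001,0.002,-0.003],"claw":5},{"delta_pos":[0.001,-0.0015,0.024],"delta_rot":[-0.001,0.002,-0.003],"claw":5},{"delta_pos":[0.001,-0.0015,0.034],"delta_rot":[-0.001,0.002,-0.003],"claw":5},{"delta_pos":[0.001,-0.0015,0.036],"delta_rot":[-0.001,0.002,-0.003],"claw":5},{"delta_pos":[0.001,-0.0015,0.036],"delta_rot":[-0.001,0.002,-0.003],"claw":5},{"delta_pos":[0.001,-0.0015,0.036],"delta_rot":[-0.001,0.002,-0.003],"claw":5}])

```text
time: 9.65
eef_pos: [0.4447, -0.3552, 0.0419]
tcp_rot: [1.0, -0.0, -0.0, -0.0]
contact_force: [0.3, -0.0, -2.1]
opening: 0.161
```

```bash
python3 - <<'E'
from h import *
go(0.445,-0.356,0.036,0)
p,d=ctrl.read_camera('scene'); cv2.imwrite('pics/s6.png',cv2.resize(p[200:400,290:530,::-1],None,fx=3,fy=3)); 
E
```

```text
t 9.65 at [ 0.4447 -0.3552  0.0419] open 0.161 F [ 0.3 -0.  -2.1]
dpos [0.0003 0.0008 0.0059] drot [-0.0005  0.0005 -0.    ]
```

View pics/s6.png

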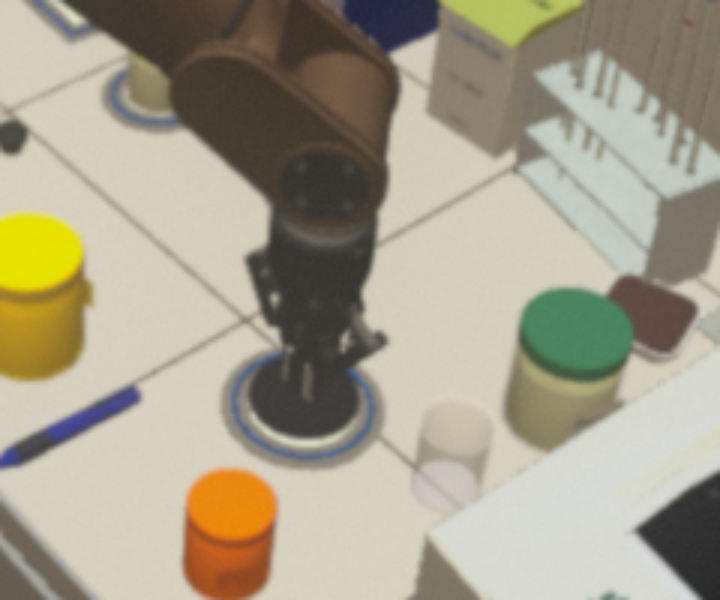

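The disc is above its mat and centred (crop about (303,402)). The jar stands on its own mat, with its base at crop (152,95). I set the disc down.

Request:
carry_out(commands=[{"delta_pos":[0,0.0005,0.003],"delta_rot":[0,0,0],"claw":5},{"delta_pos":[0,0.0005,0.005],"delta_rot":[0,0,0],"claw":5},{"delta_pos":[0,0.0005,0.0062],"delta_rot":[0,0,0],"claw":5},{"delta_pos":[0,0.0005,0.0062],"delta_rot":[0,0,0],"claw":5}])

```text
time: 10.03
eef_pos: [0.4448, -0.3562, 0.0362]
tcp_rot: [1.0, -0.0, 0.0, 0.0]
contact_force: [-0.5, -0.5, -1.5]
opening: 0.158
```

Request:
carry_out(commands=[{"delta_pos":[0,0,0.001],"delta_rot":[0,0,0],"claw":5},{"delta_pos":[0,0,0.0018],"delta_rot":[0,0,0],"claw":5},{"delta_pos":[0,0,0.0018],"delta_rot":[0,0,0],"claw":5}])

```text
time: 10.28
eef_pos: [0.445, -0.3566, 0.0357]
tcp_rot: [1.0, -0.0, -0.0, 0.0]
contact_force: [-3.2, 1.9, 5.9]
opening: 0.161
```

Contact at 6 N, so I release and go up.

Request:
carry_out(commands=[{"delta_pos":[0,0,0],"delta_rot":[0,0,0],"claw":20},{"delta_pos":[0,0,0],"delta_rot":[0,0,0],"claw":30},{"delta_pos":[0,0,0],"delta_rot":[0,0,0],"claw":45},{"delta_pos":[0,0,0],"delta_rot":[0,0,0],"claw":50},{"delta_pos":[0,0,-0.015],"delta_rot":[0,0,0],"claw":50},{"delta_pos":[0,0,-0.05],"delta_rot":[0,0,0],"claw":50},{"delta_pos":[0,0,-0.09],"delta_rot":[0,0,0],"claw":55},{"delta_pos":[0,0,-0.12],"delta_rot":[0,0,0],"claw":60}])

```text
time: 10.95
eef_pos: [0.4453, -0.3569, 0.1581]
tcp_rot: [1.0, -0.0, 0.0, 0.001]
contact_force: [1.4, -0.5, 0.6]
opening: 0.6
```

```bash
python3 - <<'E'
from h import *
go(0.4445,0.027,0.14,0)
E
```

```text
t 10.95 at [ 0.4453 -0.3569  0.1581] open 0.6 F [ 1.4 -0.5  0.6]
dpos [-0.0009 -0.3839  0.0176] drot [ 0.0014 -0.0009 -0.0002]
```

Request:
carry_out(commands=[{"delta_pos":[0,-0.28,0],"delta_rot":[0.001,-0.001,0],"claw":60},{"delta_pos":[0,-0.28,0],"delta_rot":[0.001,-0.001,0],"claw":60},{"delta_pos":[0,-0.28,0],"delta_rot":[0.001,-0.001,0],"claw":60},{"delta_pos":[0,-0.28,0],"delta_rot":[0.001,-0.001,0],"claw":60},{"delta_pos":[0,-0.28,0],"delta_rot":[0.001,-0.001,0],"claw":60},{"delta_pos":[0,-0.28,0],"delta_rot":[0.001,-0.001,0],"claw":60},{"delta_pos":[0,-0.28,0],"delta_rot":[0.001,-0.001,0],"claw":60},{"delta_pos":[0,-0.28,0],"delta_rot":[0.001,-0.001,0],"claw":60}])

```text
time: 11.62
eef_pos: [0.4444, -0.0723, 0.1572]
tcp_rot: [1.0, 0.002, -0.001, -0.001]
contact_force: [-0.2, 0.2, -0.0]
opening: 0.604
```

```bash
python3 - <<'E'
from h import *
go(0.4445,0.027,0.08,0)
for n in('top','scene'):
    p,d=ctrl.read_camera(n); cv2.imwrite(f'pics/{n}7.png',p[:,:,::-1])
E
```

```text
t 11.62 at [ 0.4444 -0.0723  0.1572] open 0.604 F [-0.2  0.2 -0. ]
dpos [ 0.0007 -0.0991  0.0773] drot [-0.0017  0.001   0.005 ]
```

View pics/top7.png

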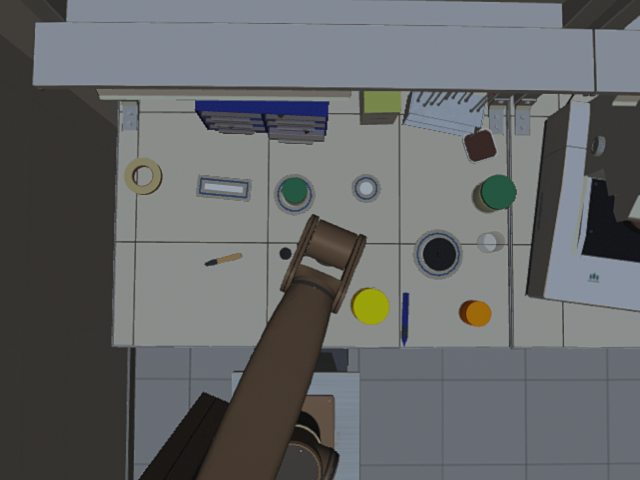

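The top view shows the jar on its mat (294,191) and the disc on its mat (439,254). I measure both offsets and go on to the stopper.

```bash
python3 - <<'E'
from h import *
p=cv2.imread('pics/top7.png'); hsv=cv2.cvtColor(p,cv2.COLOR_BGR2HSV)
H,S,V=[hsv[...,i].astype(int) for i in range(3)]
def cen(n,mask,z,roi):
    b=max(blobs('top',mask,z,15,roi),key=lambda b:b[2]); print(n,b[0],np.round(b[1],4),round(b[2],1),np.round(b[3][0],1),np.round(b[3][1],1))
cen('jar',(H>60)&(H<90)&(S>90),0.0775,(270,320,165,220))
cen('disc',V<70,0.0125,(412,468,228,282))
E
```

```text
jar [294.1 189.7] [0.594  0.0048 0.0775] 60.9 [593.2   5.1] [57.9 57.5]
disc [439.2 253.9] [ 0.4456 -0.3571  0.0125] 83.1 [ 445.3 -356.6] [80.  80.6]
```

Request:
carry_out(commands=[{"delta_pos":[0,-0.03,0.02],"delta_rot":[-0.001,0.001,0.004],"claw":60},{"delta_pos":[0,-0.065,0.03],"delta_rot":[-0.001,0.001,0.004],"claw":60},{"delta_pos":[0,-0.09,0.04],"delta_rot":[-0.001,0.001,0.004],"claw":60},{"delta_pos":[0,-0.099,0.06],"delta_rot":[-0.001,0.001,0.004],"claw":60},{"delta_pos":[0,-0.099,0.077],"delta_rot":[-0.001,0.001,0.004],"claw":60},{"delta_pos":[0,-0.099,0.077],"delta_rot":[-0.001,0.001,0.004],"claw":60},{"delta_pos":[0,-0.099,0.077],"delta_rot":[-0.001,0.001,0.004],"claw":60}])

```text
time: 12.3
eef_pos: [0.4448, 0.0221, 0.08]
tcp_rot: [1.0, -0.001, -0.001, 0.001]
contact_force: [-0.5, 0.5, 1.8]
opening: 0.602
```

```bash
python3 - <<'E'
from h import *
go(0.4445,0.027,0.026,0)
E
```

```text
t 12.3 at [0.4448 0.0221 0.08  ] open 0.602 F [-0.5  0.5  1.8]
dpos [-0.0003 -0.0049  0.0539] drot [ 0.0017  0.0011 -0.0028]
```

Jar and disc are about 2 mm off centre, well inside their outlines. I descend on the stopper.

Request:
carry_out(commands=[{"delta_pos":[0,-0.005,0.0],"delta_rot":[0.0017,0.001,-0.003],"claw":60},{"delta_pos":[0,-0.005,0.02],"delta_rot":[0.0017,0.001,-0.003],"claw":60},{"delta_pos":[0,-0.005,0.04],"delta_rot":[0.0017,0.001,-0.003],"claw":60},{"delta_pos":[0,-0.005,0.05],"delta_rot":[0.0017,0.001,-0.003],"claw":60},{"delta_pos":[0,-0.005,0.05],"delta_rot":[0.0017,0.001,-0.003],"claw":60},{"delta_pos":[0,-0.005,0.05],"delta_rot":[0.0017,0.001,-0.003],"claw":60}])

```text
time: 12.8
eef_pos: [0.4452, 0.0267, 0.0304]
tcp_rot: [1.0, -0.0, 0.0, 0.0]
contact_force: [0.4, -0.0, 0.8]
opening: 0.602
```

```bash
python3 - <<'E'
from h import *
go(0.4445,0.027,0.027,0)
E
```

```text
t 12.8 at [0.4452 0.0267 0.0304] open 0.602 F [ 0.4 -0.   0.8]
dpos [-0.0007 -0.0003  0.0034] drot [ 0.0001 -0.0001 -0.0004]
```

Request:
carry_out(commands=[{"delta_pos":[-0.001,0,0.004],"delta_rot":[0,0,0],"claw":60},{"delta_pos":[-0.001,0,0.004],"delta_rot":[0,0,0],"claw":50},{"delta_pos":[-0.001,0,0.004],"delta_rot":[0,0,0],"claw":40},{"delta_pos":[-0.001,0,0.004],"delta_rot":[0,0,0],"claw":30},{"delta_pos":[-0.001,0,0.004],"delta_rot":[0,0,0],"claw":25},{"delta_pos":[-0.001,0,0.004],"delta_rot":[0,0,0],"claw":25},{"delta_pos":[-0.001,0,0.004],"delta_rot":[0,0,0],"claw":25}], force=25)

```text
time: 13.38
eef_pos: [0.4448, 0.0265, 0.0273]
tcp_rot: [1.0, -0.0, 0.001, 0.0]
contact_force: [-1.0, -1.0, 6.5]
opening: 0.339
```

Request:
carry_out(commands=[{"delta_pos":[0,0,-0.01],"delta_rot":[0,0,0],"claw":25},{"delta_pos":[0,0,-0.03],"delta_rot":[0,0,0],"claw":25},{"delta_pos":[0,0,-0.05],"delta_rot":[0,0,0],"claw":25},{"delta_pos":[0,0,-0.05],"delta_rot":[0,0,0],"claw":25},{"delta_pos":[0,0,-0.05],"delta_rot":[0,0,0],"claw":25}])

```text
time: 13.8
eef_pos: [0.4458, 0.0265, 0.0787]
tcp_rot: [1.0, -0.0, 0.002, 0.0]
contact_force: [-0.1, 0.0, -0.5]
opening: 0.336
```

```bash
python3 - <<'E'
from h import *
go(0.4445,-0.1735,0.078,0)
p,d=ctrl.read_camera('scene'); cv2.imwrite('pics/s8.png',cv2.resize(p[140:300,200:440,::-1],None,fx=3,fy=3)); 
E
```

```text
t 13.8 at [0.4458 0.0265 0.0787] open 0.336 F [-0.1  0.  -0.5]
dpos [-0.0013  0.2     0.0009] drot [ 0.001  -0.0047 -0.0002]
```

View pics/s8.png

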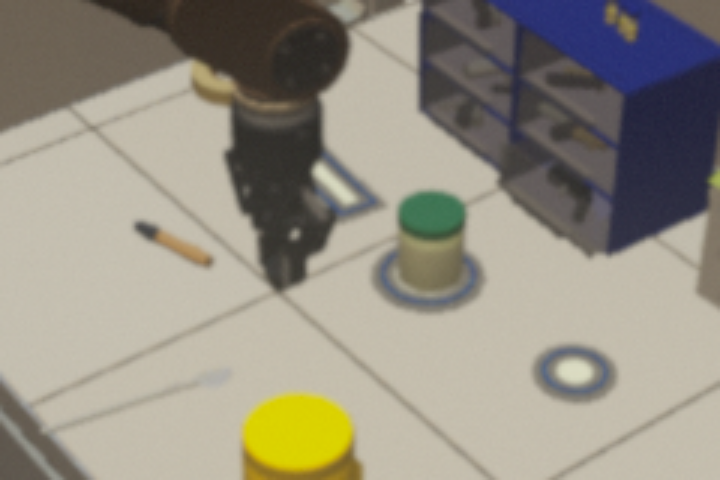

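The crop shows the stopper between the fingertips at (285,270), the jar upright on its mat at (430,240), and the stopper mat free at (575,372). I carry the stopper along -y first, then forward.

Request:
carry_out(commands=[{"delta_pos":[0,0.03,-0.02],"delta_rot":[0.001,-0.004,0],"claw":25},{"delta_pos":[0,0.065,-0.02],"delta_rot":[0.001,-0.004,0],"claw":25},{"delta_pos":[0,0.1,-0.02],"delta_rot":[0.001,-0.004,0],"claw":25},{"delta_pos":[0,0.135,-0.02],"delta_rot":[0.001,-0.004,0],"claw":25},{"delta_pos":[0.02,0.165,-0.02],"delta_rot":[0.001,-0.004,0],"claw":25},{"delta_pos":[0.045,0.19,-0.02],"delta_rot":[0.001,-0.004,0],"claw":25},{"delta_pos":[0.08,0.2,-0.02],"delta_rot":[0.001,-0.004,0],"claw":25},{"delta_pos":[0.11,0.2,-0.02],"delta_rot":[0.001,-0.004,0],"claw":25}])

```text
time: 14.52
eef_pos: [0.5554, -0.176, 0.0963]
tcp_rot: [1.0, -0.002, -0.002, -0.0]
contact_force: [-0.2, -1.1, 0.3]
opening: 0.336
```

```bash
python3 - <<'E'
from h import *
go(0.611,-0.174,0.06,0)
E
```

```text
t 14.52 at [ 0.5554 -0.176   0.0963] open 0.336 F [-0.2 -1.1  0.3]
dpos [ 0.0557 -0.0022  0.0361] drot [-0.0007  0.0034 -0.0041]
```

Request:
carry_out(commands=[{"delta_pos":[0.03,-0.002,0.0],"delta_rot":[-0.001,0.003,-0.004],"claw":25},{"delta_pos":[0.05,-0.002,0.015],"delta_rot":[-0.001,0.003,-0.004],"claw":25},{"delta_pos":[0.056,-0.002,0.03],"delta_rot":[-0.001,0.003,-0.004],"claw":25},{"delta_pos":[0.056,-0.002,0.045],"delta_rot":[-0.001,0.003,-0.004],"claw":25},{"delta_pos":[0.056,-0.002,0.056],"delta_rot":[-0.001,0.003,-0.004],"claw":25},{"delta_pos":[0.056,-0.002,0.056],"delta_rot":[-0.001,0.003,-0.004],"claw":25},{"delta_pos":[0.056,-0.002,0.056],"delta_rot":[-0.001,0.003,-0.004],"claw":25}])

```text
time: 15.1
eef_pos: [0.6093, -0.1736, 0.0383]
tcp_rot: [1.0, -0.0, -0.002, -0.001]
contact_force: [-0.2, -0.4, -0.4]
opening: 0.338
```

```bash
python3 - <<'E'
from h import *
go(0.611,-0.174,0.03,0)
p,d=ctrl.read_camera('scene'); cv2.imwrite('pics/s9.png',cv2.resize(p[180:340,290:530,::-1],None,fx=3,fy=3)); 
E
```

```text
t 15.1 at [ 0.6093 -0.1736  0.0383] open 0.338 F [-0.2 -0.4 -0.4]
dpos [0.0017 0.0004 0.0083] drot [-0.0014  0.0041 -0.0004]
```

View pics/s9.png

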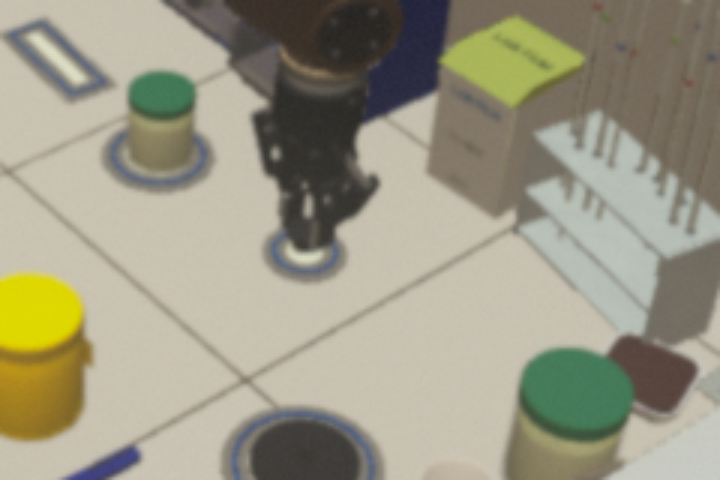

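The crop shows the stopper held above its mat at (308,240), and the disc lying inside its ring at (303,455).

Request:
carry_out(commands=[{"delta_pos":[0.0015,0,0.004],"delta_rot":[-0.001,0.004,0],"claw":25},{"delta_pos":[0.0015,0,0.007],"delta_rot":[-0.001,0.004,0],"claw":25},{"delta_pos":[0.0015,0,0.008],"delta_rot":[-0.001,0.004,0],"claw":25},{"delta_pos":[0.0015,0,0.009],"delta_rot":[-0.001,0.004,0],"claw":25},{"delta_pos":[0.0015,0,0.009],"delta_rot":[-0.001,0.004,0],"claw":25}])

```text
time: 15.57
eef_pos: [0.6117, -0.1741, 0.0308]
tcp_rot: [1.0, -0.0, 0.001, 0.0]
contact_force: [-0.4, -0.2, -0.2]
opening: 0.335
```

```bash
python3 - <<'E'
from h import *
go(0.611,-0.174,0.03,0)
E
```

```text
t 15.57 at [ 0.6117 -0.1741  0.0308] open 0.335 F [-0.4 -0.2 -0.2]
dpos [-0.0007 -0.0001  0.0008] drot [ 0.0008 -0.0026 -0.0005]
```

Request:
carry_out(commands=[{"delta_pos":[-0.0005,0,0.001],"delta_rot":[0.0005,-0.002,0],"claw":25},{"delta_pos":[-0.0005,0,0.0018],"delta_rot":[0.0005,-0.002,0],"claw":25},{"delta_pos":[-0.0005,0,0.0018],"delta_rot":[0.0005,-0.002,0],"claw":25}])

```text
time: 15.82
eef_pos: [0.6115, -0.1742, 0.0299]
tcp_rot: [1.0, -0.0, 0.0, 0.0]
contact_force: [-1.5, 0.8, 4.9]
opening: 0.337
```

Request:
carry_out(commands=[{"delta_pos":[0,0,0],"delta_rot":[0,0,0],"claw":38},{"delta_pos":[0,0,0],"delta_rot":[0,0,0],"claw":48},{"delta_pos":[0,0,0],"delta_rot":[0,0,0],"claw":60},{"delta_pos":[0,0,0],"delta_rot":[0,0,0],"claw":60},{"delta_pos":[0,0,-0.015],"delta_rot":[0,0,0],"claw":60},{"delta_pos":[0,0,-0.05],"delta_rot":[0,0,0],"claw":60},{"delta_pos":[0,0,-0.09],"delta_rot":[0,0,0],"claw":55},{"delta_pos":[0,0,-0.12],"delta_rot":[0,0,0],"claw":50}])

```text
time: 16.48
eef_pos: [0.6121, -0.1744, 0.1537]
tcp_rot: [1.0, -0.0, 0.002, 0.001]
contact_force: [1.0, -0.5, 0.5]
opening: 0.497
```

```bash
python3 - <<'E'
from h import *
go(0.50,-0.05,0.16,np.radians(50))
E
```

```text
t 16.48 at [ 0.6121 -0.1744  0.1537] open 0.497 F [ 1.  -0.5  0.5]
dpos [-0.1121 -0.1244 -0.0069] drot [ 0.0029 -0.0023 -0.873 ]
```

Request:
carry_out(commands=[{"delta_pos":[-0.15,-0.12,-0.005],"delta_rot":[0.002,-0.002,-0.87],"claw":45},{"delta_pos":[-0.15,-0.12,-0.005],"delta_rot":[0.002,-0.002,-0.87],"claw":45},{"delta_pos":[-0.15,-0.12,-0.005],"delta_rot":[0.002,-0.002,-0.87],"claw":45},{"delta_pos":[-0.15,-0.12,-0.005],"delta_rot":[0.002,-0.002,-0.87],"claw":45},{"delta_pos":[-0.15,-0.12,-0.005],"delta_rot":[0.002,-0.002,-0.87],"claw":45},{"delta_pos":[-0.15,-0.12,-0.005],"delta_rot":[0.002,-0.002,-0.87],"claw":45},{"delta_pos":[-0.15,-0.12,-0.005],"delta_rot":[0.002,-0.002,-0.87],"claw":45},{"delta_pos":[-0.15,-0.12,-0.005],"delta_rot":[0.002,-0.002,-0.87],"claw":45}])

```text
time: 17.15
eef_pos: [0.462, -0.054, 0.1593]
tcp_rot: [0.906, 0.422, 0.001, 0.001]
contact_force: [1.0, -0.0, -0.6]
opening: 0.449
```

```bash
python3 - <<'E'
from h import *
go(0.428,0.181,0.14,np.radians(104.5))
print(ctrl.get_state()['qpos'].round(2))
for n in('top','scene'):
    p,d=ctrl.read_camera(n); cv2.imwrite(f'pics/{n}10.png',p[:,:,::-1])
E
```

```text
t 17.15 at [ 0.462  -0.054   0.1593] open 0.449 F [ 1.  -0.  -0.6]
dpos [ 0.1581 -0.1772  0.0188] drot [ 2.900e-03  8.000e-04 -9.515e-01]
[-0.33 -0.09  2.16 -0.    1.07  0.36]
```

View pics/scene10.png

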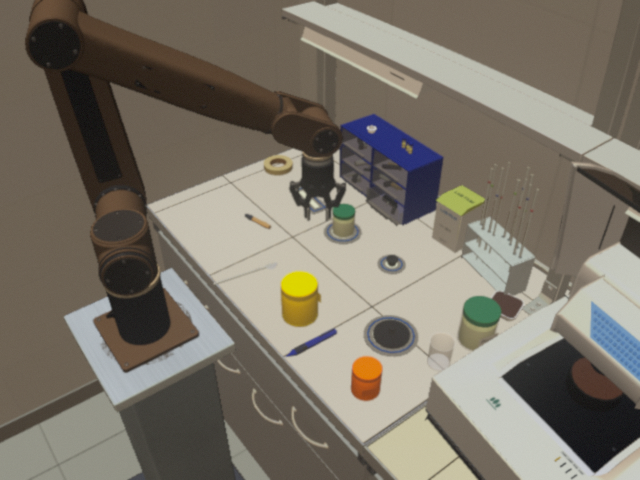

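The scene view shows the stopper standing on its mat at (391,262), the jar at (343,222) and the disc at (391,334), all in place. Next is the brush.

Request:
carry_out(commands=[{"delta_pos":[0.158,-0.177,0.015],"delta_rot":[0.002,0.001,-0.95],"claw":45},{"delta_pos":[0.158,-0.177,0.015],"delta_rot":[0.002,0.001,-0.95],"claw":45},{"delta_pos":[0.158,-0.177,0.015],"delta_rot":[0.002,0.001,-0.95],"claw":45},{"delta_pos":[0.158,-0.177,0.015],"delta_rot":[0.002,0.001,-0.95],"claw":45},{"delta_pos":[0.158,-0.177,0.015],"delta_rot":[0.002,0.001,-0.95],"claw":45},{"delta_pos":[0.158,-0.177,0.015],"delta_rot":[0.002,0.001,-0.95],"claw":45},{"delta_pos":[0.158,-0.177,0.015],"delta_rot":[0.002,0.001,-0.95],"claw":45},{"delta_pos":[0.158,-0.177,0.015],"delta_rot":[0.002,0.001,-0.95],"claw":45}])

```text
time: 17.92
eef_pos: [0.4296, 0.1823, 0.1436]
tcp_rot: [0.613, 0.79, 0.0, -0.0]
contact_force: [0.4, 0.1, -0.3]
opening: 0.445
```

```bash
python3 - <<'E'
from h import *
p=cv2.imread('pics/scene10.png'); hsv=cv2.cvtColor(p,cv2.COLOR_BGR2HSV)
H,S,V=[hsv[...,i].astype(int) for i in range(3)]
for z in (0.007,0.012):
  for b in blobs('scene',(V<100)|((S>80)&(H<30)),z,10,(240,275,210,232)): print('brush',b)
go(0.428,0.181,0.06,np.radians(104.5))
E
```

```text
brush (array([257.4, 220.7]), array([0.4285, 0.1823, 0.007 ]), 88.25045824050903, ((428.8102111816406, 181.66348266601562), (13.727354049682617, 88.03749084472656), 15.381526947021484))
brush (array([257.4, 220.7]), array([0.4253, 0.1766, 0.012 ]), 87.83155679702759, ((425.5501403808594, 175.98452758789062), (13.662053108215332, 87.61865234375), 15.38149356842041))
t 17.92 at [0.4296 0.1823 0.1436] open 0.445 F [ 0.4  0.1 -0.3]
dpos [-0.0009 -0.0019  0.0836] drot [-0.     -0.0002 -0.0012]
```

Request:
carry_out(commands=[{"delta_pos":[-0.001,-0.002,0.03],"delta_rot":[0,0,-0.004],"claw":45},{"delta_pos":[-0.001,-0.002,0.065],"delta_rot":[0,0,-0.004],"claw":45},{"delta_pos":[-0.001,-0.002,0.095],"delta_rot":[0,0,-0.004],"claw":45},{"delta_pos":[-0.001,-0.002,0.11],"delta_rot":[0,0,-0.004],"claw":45},{"delta_pos":[-0.001,-0.002,0.117],"delta_rot":[0,0,-0.004],"claw":45},{"delta_pos":[-0.001,-0.002,0.117],"delta_rot":[0,0,-0.004],"claw":45},{"delta_pos":[-0.001,-0.002,0.117],"delta_rot":[0,0,-0.004],"claw":45}])

```text
time: 18.5
eef_pos: [0.4288, 0.1809, 0.0272]
tcp_rot: [0.612, 0.791, 0.0, 0.0]
contact_force: [-0.0, 0.2, 0.8]
opening: 0.45
```

```bash
python3 - <<'E'
from h import *
go(0.428,0.181,0.022,np.radians(104.8))
E
```

```text
t 18.5 at [0.4288 0.1809 0.0272] open 0.45 F [-0.   0.2  0.8]
dpos [ 0.0003 -0.0007  0.0052] drot [ 0.0008 -0.0002 -0.0037]
```

Request:
carry_out(commands=[{"delta_pos":[0,-0.0007,0.003],"delta_rot":[0,0,-0.003],"claw":45},{"delta_pos":[0,-0.0007,0.005],"delta_rot":[0,0,-0.003],"claw":35},{"delta_pos":[0,-0.0007,0.005],"delta_rot":[0,0,-0.003],"claw":25},{"delta_pos":[0,-0.0007,0.005],"delta_rot":[0,0,-0.003],"claw":12},{"delta_pos":[0,-0.0007,0.005],"delta_rot":[0,0,-0.003],"claw":5},{"delta_pos":[0,-0.0007,0.005],"delta_rot":[0,0,-0.003],"claw":5},{"delta_pos":[0,-0.0007,0.005],"delta_rot":[0,0,-0.003],"claw":5},{"delta_pos":[0,-0.0007,0.005],"delta_rot":[0,0,-0.003],"claw":5}], force=30)

```text
time: 19.17
eef_pos: [0.4286, 0.1808, 0.0229]
tcp_rot: [0.61, 0.792, 0.001, 0.001]
contact_force: [-1.6, -0.5, 6.2]
opening: 0.147
```

Request:
carry_out(commands=[{"delta_pos":[0,0,-0.01],"delta_rot":[0,0,0],"claw":5},{"delta_pos":[0,0,-0.03],"delta_rot":[0,0,0],"claw":5},{"delta_pos":[0,0,-0.05],"delta_rot":[0,0,0],"claw":5},{"delta_pos":[0,0,-0.05],"delta_rot":[0,0,0],"claw":5},{"delta_pos":[0,0,-0.05],"delta_rot":[0,0,0],"claw":5}])

```text
time: 19.58
eef_pos: [0.4294, 0.181, 0.0742]
tcp_rot: [0.61, 0.792, 0.002, 0.002]
contact_force: [0.1, -0.4, 0.5]
opening: 0.152
```

```bash
python3 - <<'E'
from h import *
go(0.609,0.184,0.075,np.radians(84.9))
p,d=ctrl.read_camera('scene'); cv2.imwrite('pics/s11.png',cv2.resize(p[130:290,180:420,::-1],None,fx=3,fy=3)); 
E
```

```text
t 19.58 at [0.4294 0.181  0.0742] open 0.152 F [ 0.1 -0.4  0.5]
dpos [-0.0428  0.1744  0.    ] drot [ 0.0049 -0.0007  0.3467]
```

View pics/s11.png

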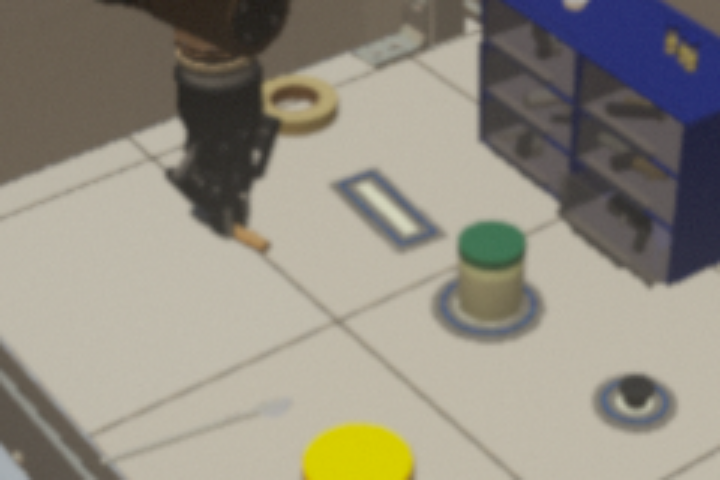

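The crop shows the brush in the jaws, with its end at (255,238), and the brush mat free at (388,210). I carry and turn it.

Request:
carry_out(commands=[{"delta_pos":[-0.008,0.03,0],"delta_rot":[0.005,-0.001,0.12],"claw":5},{"delta_pos":[-0.016,0.065,0],"delta_rot":[0.005,-0.001,0.2],"claw":5},{"delta_pos":[-0.024,0.1,0],"delta_rot":[0.005,-0.001,0.28],"claw":5},{"delta_pos":[-0.033,0.135,0],"delta_rot":[0.005,-0.001,0.347],"claw":5},{"delta_pos":[-0.04,0.165,0],"delta_rot":[0.005,-0.001,0.347],"claw":5},{"delta_pos":[-0.043,0.1745,0],"delta_rot":[0.005,-0.001,0.347],"claw":5},{"delta_pos":[-0.043,0.1745,0],"delta_rot":[0.005,-0.001,0.347],"claw":5},{"delta_pos":[-0.043,0.1745,0],"delta_rot":[0.005,-0.001,0.347],"claw":5}])

```text
time: 20.3
eef_pos: [0.6065, 0.1834, 0.0715]
tcp_rot: [0.738, 0.675, -0.003, -0.002]
contact_force: [-1.0, 0.2, 0.2]
opening: 0.151
```

```bash
python3 - <<'E'
from h import *
go(0.609,0.184,0.033,np.radians(84.9))
E
```

```text
t 20.3 at [0.6065 0.1834 0.0715] open 0.151 F [-1.   0.2  0.2]
dpos [0.0009 0.0027 0.0384] drot [-0.0068  0.0019 -0.0005]
```

Request:
carry_out(commands=[{"delta_pos":[0.001,0.0025,0.012],"delta_rot":[-0.006,0.002,0],"claw":5},{"delta_pos":[0.001,0.0025,0.024],"delta_rot":[-0.006,0.002,0],"claw":5},{"delta_pos":[0.001,0.0025,0.034],"delta_rot":[-0.006,0.002,0],"claw":5},{"delta_pos":[0.001,0.0025,0.038],"delta_rot":[-0.006,0.002,0],"claw":5},{"delta_pos":[0.001,0.0025,0.04],"delta_rot":[-0.006,0.002,0],"claw":5},{"delta_pos":[0.001,0.0025,0.04],"delta_rot":[-0.006,0.002,0],"claw":5}])

```text
time: 20.8
eef_pos: [0.6079, 0.1841, 0.0304]
tcp_rot: [0.738, 0.675, -0.001, -0.001]
contact_force: [0.7, -0.6, -0.4]
opening: 0.146
```

```bash
python3 - <<'E'
from h import *
go(0.609,0.184,0.026,np.radians(84.9))
p,d=ctrl.read_camera('scene'); cv2.imwrite('pics/s12.png',cv2.resize(p[130:290,180:420,::-1],None,fx=3,fy=3)); 
E
```

```text
t 20.8 at [0.6079 0.1841 0.0304] open 0.146 F [ 0.7 -0.6 -0.4]
dpos [-0.      0.0011  0.0044] drot [-0.0025  0.0003 -0.0004]
```

View pics/s12.png

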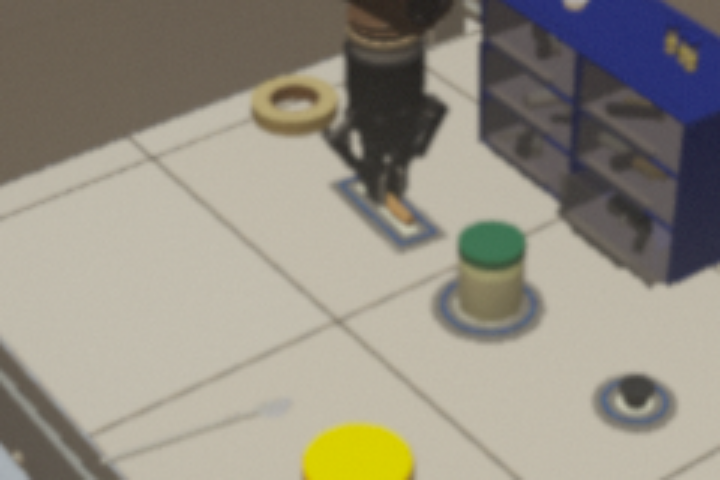

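The brush hangs along its mat, inside the outline (crop about (398,208)). I lower it.

Request:
carry_out(commands=[{"delta_pos":[0,0.001,0.002],"delta_rot":[-0.002,0,0],"claw":5},{"delta_pos":[0,0.001,0.004],"delta_rot":[-0.002,0,0],"claw":5},{"delta_pos":[0,0.001,0.0048],"delta_rot":[-0.002,0,0],"claw":5},{"delta_pos":[0,0.001,0.0048],"delta_rot":[-0.002,0,0],"claw":5}])

```text
time: 21.18
eef_pos: [0.6096, 0.1841, 0.0264]
tcp_rot: [0.738, 0.675, 0.0, 0.0]
contact_force: [0.1, -1.1, -0.8]
opening: 0.149
```

Request:
carry_out(commands=[{"delta_pos":[0,-0.0005,0.001],"delta_rot":[0,0,0],"claw":5},{"delta_pos":[0,-0.0005,0.0018],"delta_rot":[0,0,0],"claw":5},{"delta_pos":[0,-0.0005,0.0018],"delta_rot":[0,0,0],"claw":5}])

```text
time: 21.43
eef_pos: [0.6095, 0.1841, 0.0255]
tcp_rot: [0.738, 0.675, 0.0, 0.0]
contact_force: [-1.2, -0.9, 3.4]
opening: 0.15
```

Request:
carry_out(commands=[{"delta_pos":[0,0,0],"delta_rot":[0,0,0],"claw":20},{"delta_pos":[0,0,0],"delta_rot":[0,0,0],"claw":30},{"delta_pos":[0,0,0],"delta_rot":[0,0,0],"claw":40},{"delta_pos":[0,0,0],"delta_rot":[0,0,0],"claw":40},{"delta_pos":[0,0,-0.015],"delta_rot":[0,0,0],"claw":40},{"delta_pos":[0,0,-0.05],"delta_rot":[0,0,0],"claw":40},{"delta_pos":[0,0,-0.09],"delta_rot":[0,0,0],"claw":40},{"delta_pos":[0,0,-0.13],"delta_rot":[0,0,0],"claw":40}])

```text
time: 22.1
eef_pos: [0.6086, 0.1841, 0.157]
tcp_rot: [0.738, 0.675, -0.0, -0.0]
contact_force: [1.4, 0.6, 0.6]
opening: 0.399
```

```bash
python3 - <<'E'
from h import *
go(0.44,0.22,0.19,np.radians(84.9))
E
```

```text
t 22.1 at [0.6086 0.1841 0.157 ] open 0.399 F [1.4 0.6 0.6]
dpos [ 0.0207 -0.1711 -0.0329] drot [-0.0004  0.0003 -0.0004]
```

Now I back off so the cameras see all four.

Request:
carry_out(commands=[{"delta_pos":[0.02,-0.165,-0.03],"delta_rot":[0,0,0],"claw":40},{"delta_pos":[0.02,-0.165,-0.03],"delta_rot":[0,0,0],"claw":40},{"delta_pos":[0.02,-0.165,-0.03],"delta_rot":[0,0,0],"claw":40},{"delta_pos":[0.02,-0.165,-0.03],"delta_rot":[0,0,0],"claw":40},{"delta_pos":[0.02,-0.165,-0.03],"delta_rot":[0,0,0],"claw":40},{"delta_pos":[0.02,-0.165,-0.03],"delta_rot":[0,0,0],"claw":40},{"delta_pos":[0.02,-0.165,-0.03],"delta_rot":[0,0,0],"claw":40}])

```text
time: 22.68
eef_pos: [0.4466, 0.2189, 0.1884]
tcp_rot: [0.738, 0.675, 0.001, 0.001]
contact_force: [0.3, -0.7, 0.2]
opening: 0.401
```

```bash
python3 - <<'E'
from h import *
P={}
for n in('top','scene'):
    p,d=ctrl.read_camera(n); P[n]=(p,d); cv2.imwrite(f'pics/{n}13.png',p[:,:,::-1])
p,d=P['top']; hsv=cv2.cvtColor(p[:,:,::-1].copy(),cv2.COLOR_BGR2HSV); H,S,V=[hsv[...,i].astype(int) for i in range(3)]
def cen(n,mask,z,roi):
    bs=blobs('top',mask,z,15,roi)
    for b in bs: print(n,b[0],np.round(b[1],4),round(b[2],1),np.round(b[3][0],1),np.round(b[3][1],1),round(b[3][2],1))
cen('jar',(H>60)&(H<90)&(S>90),0.0775,(270,320,165,220))
cen('disc',V<70,0.0125,(412,468,228,282))
cen('stopper',V<70,0.0225,(348,384,170,206))
cen('brush',(V<80)|((S>60)&(H<30)),0.0145,(193,255,170,206))
c=p[150:300,170:520,::-1]; cv2.imwrite('pics/z13.png',cv2.resize(c,None,fx=2.28,fy=2.28,interpolation=cv2.INTER_CUBIC))
print(ctrl.get_state()['time'])
E
```

```text
jar [294.1 189.7] [0.594  0.0048 0.0775] 60.9 [593.2   5.1] [57.9 57.5] 0.5
disc [439.2 253.9] [ 0.4456 -0.3571  0.0125] 83.1 [ 445.3 -356.6] [80.  80.6] 0.3
stopper [367.  186.8] [ 0.611  -0.1751  0.0225] 29.7 [ 611.8 -175.2] [27.7 25. ] 0.1
brush [222.2 186.6] [0.6097 0.1859 0.0145] 91.4 [609.8 186.4] [91.  13.5] 84.7
22.7833
```

View pics/z13.png

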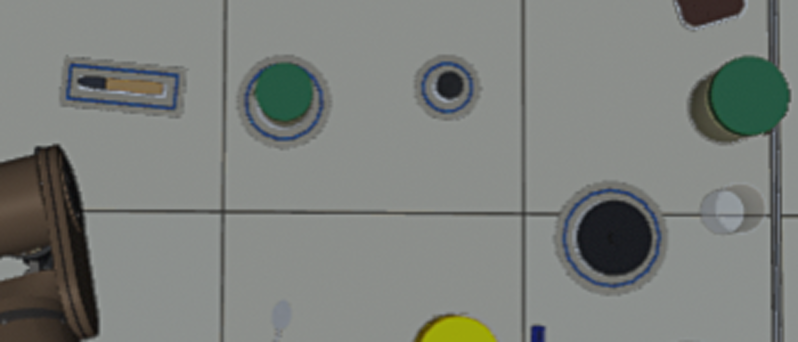

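View pics/scene13.png

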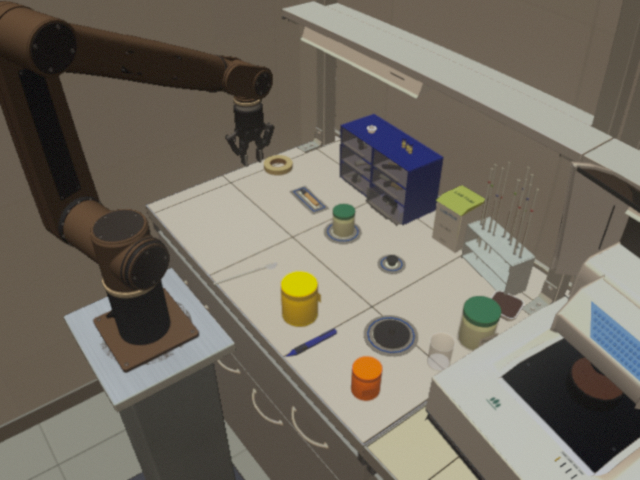

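The top crop shows all four inside their blue outlines: brush (122,86), jar (285,92), stopper (450,85), disc (613,238). The scene view shows the jar and stopper upright, and the beaker (441,352) and tape (278,165) where they were. I hand it in.

```bash
python3 -c "
from plant import ctrl
print(ctrl.sign_off())"
```

```text
the job is handed in; nothing more can be done
None
```

I placed the jar (the smaller green-capped one), the disc, the stopper and the brush on their mats in that order. Each was lowered until it touched (about 3–9 N) before I let go. The job took about 23 s of the 112 s, and I have handed it in.

**Final positions:** in the last top-camera check, all four lay inside their blue outlines, about 1–2 mm off centre. The brush was within 0.2° of its mat's length. The jar and stopper stood upright in the scene view. The gripper was clear of everything when I handed in.

**Bystanders:** the beaker and the tape roll look unmoved in the pictures; I did not measure them.

**Disagreements:** the two cameras differed by about 2–4 mm in x for the disc and the two mats I could compare, roughly the stated 2 mm calibration error. So the 1–2 mm offsets are partly measurement error. No check failed.

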